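Present a grinding ball to the bead reader

ROBOT

A 7-joint arm with a two-finger parallel gripper is mounted at the origin on the work surface. World frame = base frame: x ahead of the robot, y to its left, z up, the work surface at z = 0. Lengths are in mm, angles in rad, forces in N, time in s.
With the tool pointing down it reaches from about 425 to 875 mm from the base axis. Payload 4.7 kg.
Tool frame: the origin (TCP) lies on the mounting face of the last link; the fingertips stand 173 mm ahead of it and the grasp point (between the pads) lies 155 mm ahead of it (ctrl.nose_length is the distance from the TCP to the fingertips, in mm); z points along the fingers, y is the direction in which the jaws open and shut (so a half turn about z gives the same grasp; the last joint's range is limited). The gripper opens to 85 mm and grips with 20 to 120 N. Pads are 22 mm wide; open, the fingers measure 114 mm over their backs; the gripper's body (76 mm by 85 mm) begins 54 mm behind the grasp point. The pads swing forward as they close: fully open they stand 13 mm farther back than shut.
Start: joints at [-1.303, 0.321, -0.07, 1.45, 0.023, 1.371, -0.057], TCP at [163.22, 629.179, 404.749] pointing down, gripper open.
Joint ranges: [-2.86, 2.86], [-0.3, 2.09], [-1.38, 1.24], [0.06, 2.45], [-1.56, 4.7], [0.09, 2.05], [-2.69, 2.69]. Speed limits (rad/s): [2.57, 2.57, 3.14, 3.14, 3.14, 3.14, 3.14].

INTERFACE

Orientations are given as a rotation vector (axis times angle).
In Python, from bench import ctrl gives the robot as it stands. The module is installed in compiled form; this text tells all that it offers.
- The arm moves only by the tool step_arm, never from a script. Its argument "increments" is a list of rows, each a list of 5 numbers: the shift along the world's x, y, z in units of 30 mm (1.0 is 30 mm), then the turn about the world's z in units of 6 degrees (1.0 is 6 degrees), then the finger opening in mm, from 0 to 85.4. A call has exactly 5 rows; each row is the pose to reach, as a shift and turn from the pose commanded when the call began; what a row does not reach only later rows make up. A row lasts 1/10 s, in which the tool goes at most 50 mm and 8.59 degrees, less where a joint would pass 70% of its speed; a pose out of reach is approached as far as the arm can. A call with a gripper value outside its range is refused whole. The fingers move at their own pace and stop on an object; "squeeze" is the grip in N (left out, the last holds). Time passes only in rows, so rows that repeat a pose let the fingers close, or fill a call up. It gives the time, the measured TCP pose, the force and the opening at its end, in the units of the state.
- ctrl.get_obs(): the state, without advancing time (a new reading comes with each control period).
- ctrl.get_image(name): name is "side" or "top"; returns (picture, depth): 480x640x3 uint8, red, green, blue; 480x640 float32, mm along the optical axis (not along the pixel's ray), 0 where there is no reading.
- ctrl.get_calibration(name): a dict with "fov_y" (degrees; the focal length in pixels is half the picture's height over the tangent of half this angle, whatever the lens; pixels are square), "cx", "cy" (the principal point, pixels), "k1" (the pictures are not rectified: a ray, as slopes to the right and down, at radius r is drawn at 1 + k1 r^2 times it, then the intrinsics apply), "R" (3x3) and "t" (3): a world point X has camera coordinates R X + t. Camera axes: x right, y down, z forward; pixel columns grow to the right and rows downward; lengths in mm; the calibration is good to about 2 mm. A picture is of the moment at which its call begins. get_calibration takes no time and is no camera call.
- ctrl.close_job(): hands the job in, once; it reports no verdict.
The state is a dict: "time": time; "qpos": joint angles; "joint_velocities": joint speeds; "effort": joint torques, N m; "tool_pos": TCP position; "tcp_rot": TCP orientation; "wrist_force": force on the tool from outside, world axes, zero at the start; "torque": the same for the moment, N m; "opening": finger opening in mm.
Only numpy, scipy, OpenCV 4.12 (cv2) and the standard library are available. Lean on these libraries where they do the work, as an engineer would, in place of code of your own. Each camera call takes 0.05 s, during which the arm holds its last target.

TASK

Set the bead reader's range collar to 4 (click it round clockwise until its white pointer faces the green four-dot mark), then pick up the sample tray by its blue fin and carry it, without tipping the loose steel ball out of its pocket, to the reader. Finish still holding the tray level and still in the gripper, with the ball over the round lit window and the tray's underside about 80 mm above the glass, touching nothing else; leave the jar, the tube rack and the orange tube stand where they are, and do not put the tray down.

Things in the scene. Friction and masses are not known exactly. Their poses are not given: they have to be found in the camera images.
- reader_window (a point): Centre of the round window (54 mm dark disc, turquoise lit ring 66 mm across) on top of the bead reader, a white box 110 x 220 mm, 40 mm high, fixed to the bench. The point is on the top face, 40 mm above the bench, 55 mm from the box's middle. Axes are the reader's: z up, y along its long side towards the collar, whose axis is 115 mm away; -x is its front, the robot's side.
- collar_grip (a point): Point on the vertical axis of the range collar, mid-height of its grip bar, 24 mm above the reader's top. The collar is a grey ribbed disc 52 mm across, 10 mm high, with an upright blue bar on it: 42 mm long, 12 mm thick, 10 to 36 mm above the reader's top, a white line on its pointer half. Pinch the bar across its thickness from above. Axes turn with the collar (bar direction: see collar).
- collar (a joint): Collar angle, rad, growing clockwise from above. Clicks into spring detents 1 to 5 at 0, 0.45, 0.90, 1.35, 1.80 (setting 4 = 1.35); starts at 1 or 2; about 0.08 N m passes a click. Pointer direction from above = reader's x axis + pi + 1.35 - angle: at 4 the bar lies straight across the reader, pointer to the front, at the mark of four green dots; other marks have 1, 2, 3 and 5 black dots.
- tray_grip (a point): Middle of the upright blue fin of the loose sample tray, 40 mm above its underside. Teal green plate 130 (x) x 76 (y) x 9 mm, about 0.18 kg, on the bench; the fin at its middle is 34 mm long (x), 14 mm thick (y), its top 57 mm above the underside. Axes are the tray's: x along it towards the pocket, z up. Pinch the fin across its thickness from above. Yellow label on the end without the pocket.
- tray_pocket (a point): Where the ball's centre is when it sits in the middle of the tray's round pocket: 42 mm from the fin's middle along the tray's +x, 19 mm above the underside. The pocket is 28 mm across, flat, with a rim only 3 mm high: the ball can roll about 5 mm and leaves if the tray is tipped beyond about 35 degrees or jerked.
- ball_center (a point): Centre of the loose polished steel grinding ball, 26 mm across, 72 g, lying in the tray's pocket; its axes mean nothing.
- jar_center (a point): Bystander: small white screw-cap jar, 40 mm across, 60 mm high; its middle, 30 mm up.
- rack_center (a point): Bystander: low blue tube rack, 66 x 150 x 28 mm, with a few tube tops rising to 42 mm; its middle, 14 mm up.
- stand_center (a point): Bystander: orange square tube stand, 56 x 56 mm, with a blue-capped tube 28 mm across and 67 mm high in all; the middle, 33 mm up.
Not all that is in view belongs to the job. What is meant by the part that bears tray_grip is not black or red, and is the smaller of those in its own colour.

How it is judged:
By the outcome, as a careful person would: the job done as asked, in the order asked, and still so for the second after the job is handed in, while the arm keeps its last pose, push and grip.
It also fails if it takes over 61 s, if anything falls off the work surface, if the arm or the gripper's body presses on something with over 40 N, if the wrist force passes 120 N, or if a joint passes its speed limit or range.

## Working session

There is one attempt and no reset: what is moved stays moved. The work goes in short steps, Python scripts to look and compute and a tool call to move; the robot and the scene stay as the last step left them, time stands still between calls to the robot, and variables do not carry over. Pictures are saved under pics/ and viewed, and the job is handed in when it is done.

Besides the shell and the picture viewer there is one more tool, called in YAML: its name, and indented under it one key for each argument. step_arm: Moves the arm, as the interface text tells. Its arguments: {"type":"object","properties":{"increments":{"type":"array","items":{"type":"array","items":{"type":"number"}}},"squeeze":{"type":"number"}},"required":["increments"]}

```bash
mkdir -p pics; python3 - <<'E'
from bench import ctrl
import cv2,numpy as np,pickle
print(ctrl.get_obs())
d={}
for n in("side","top"):
    im,dp=ctrl.get_image(n);c=ctrl.get_calibration(n);d[n]=(im,dp,c);print(n,c)
    cv2.imwrite(f"pics/{n}0.png",im[:,:,::-1])
pickle.dump(d,open("d0.pkl","wb"))
E
```

```text
{'time': 0.0, 'qpos': array([-1.30290022,  0.32180862, -0.07009133,  1.45168125,  0.02255228,
        1.37079677, -0.05689375]), 'joint_velocities': array([ 0.00193038, -0.00016231, -0.00034894,  0.00051338, -0.00048501,
       -0.00105645, -0.00137239]), 'effort': array([-4.55317422e-05, -4.93570054e+01, -3.82161811e-01, -3.14344847e+01,
        1.31100020e-02,  1.12277514e-02,  4.29988152e-07]), 'tool_pos': array([163.16829449, 628.96887459, 403.62941944]), 'tcp_rot': array([-3.97516008e-01, -3.11614722e+00,  2.98135100e-03]), 'wrist_force': array([ 0.35243038, -0.73310208,  0.07308683]), 'torque': array([ 0.0310208 , -0.0094481 ,  0.00859759]), 'opening': 85.67968410876706}
side {'fov_y': 47.07418980765887, 'cx': 319.268569468136, 'cy': 240.99557295631533, 'k1': 0.04286850992305324, 'R': array([[-0.93589136, -0.35191655, -0.01618982],
       [-0.15479119,  0.45206654, -0.87845064],
       [ 0.3164602 , -0.81962832, -0.47755875]]), 't': array([541.46773989, 140.16718097, 924.0442141 ])}
top {'fov_y': 55.31705030438111, 'cx': 325.0915498923109, 'cy': 239.61932984716194, 'k1': -0.08150022731510564, 'R': array([[ 0.01440262, -0.99982424, -0.01200201],
       [-0.98805374, -0.0123891 , -0.15361093],
       [ 0.15343524,  0.01407103, -0.98805852]]), 't': array([ 36.31935971, 550.16131337, 840.99926224])}
```

View pics/side0.png

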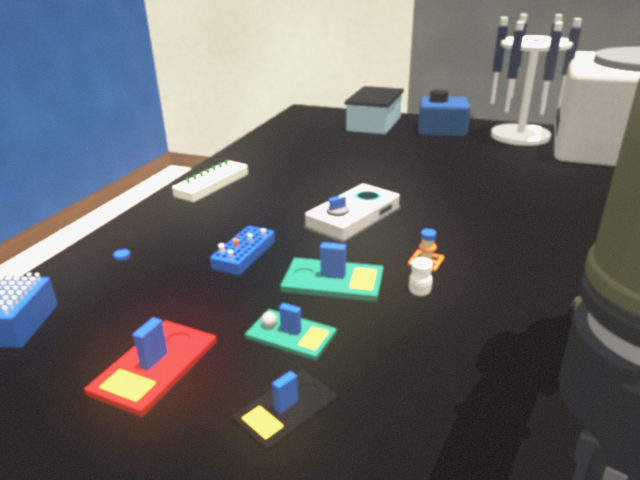

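View pics/top0.png

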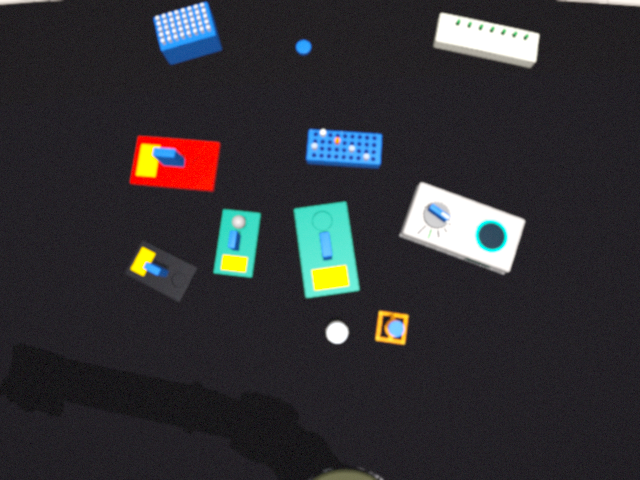

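The small teal tray (with ball) is at about (238,243) in the top view. The larger teal, red and black ones are decoys. The reader is at (462,228), with the collar at (437,215) and the window at (491,236).

```bash
cat > h.py <<'E'
import numpy as np,cv2,pickle
def K(c):
    f=240/np.tan(np.radians(c['fov_y']/2)); return np.array([[f,0,c['cx']],[0,f,c['cy']],[0,0,1.]])
def D(c): return np.array([c['k1'],0,0,0,0.])
def ray(c,uv):
    p=cv2.undistortPoints(np.array(uv,float).reshape(-1,1,2),K(c),D(c)).reshape(-1,2)
    return np.c_[p,np.ones(len(p))]
def plane(c,uv,z):
    r=ray(c,uv)@c['R']; o=-c['R'].T@c['t']
    s=(z-o[2])/r[:,2]; return o+r*s[:,None]
def proj(c,X):
    return cv2.projectPoints(np.array(X,float).reshape(-1,1,3),cv2.Rodrigues(c['R'])[0],c['t'],K(c),D(c))[0].reshape(-1,2)
def cloud(c,dp,mask=None):
    v,u=np.nonzero((dp>0) if mask is None else mask&(dp>0))
    r=ray(c,np.c_[u,v])*dp[v,u][:,None]
    return (r-c['t'])@c['R'],u,v
E
python3 - <<'E'
from h import *
d=pickle.load(open("d0.pkl","rb"))
im,dp,c=d["top"]
for n,(x0,y0,x1,y1) in dict(tray=(200,195,270,290),reader=(390,175,535,280)).items():
    s=int(min(800/(x1-x0),600/(y1-y0)))
    cv2.imwrite(f"pics/z_{n}.png",cv2.resize(im[y0:y1,x0:x1,::-1],None,fx=s,fy=s,interpolation=cv2.INTER_CUBIC));print(n,s)
P,u,v=cloud(c,dp)
Z=np.zeros(dp.shape);X=np.zeros(dp.shape+(3,));X[v,u]=P
hsv=cv2.cvtColor(im,cv2.COLOR_RGB2HSV).astype(int)
for (a,b) in [(238,243),(437,215),(491,236),(337,332),(392,327),(344,148),(325,245),(320,400),(230,255)]:
    print((a,b),X[b,a].round(1))
# tray
H=hsv[...,0];S=hsv[...,1];V=hsv[...,2]
def rep(name,m,zr):
    m=m.astype(bool)&(X[...,2]>zr[0])&(X[...,2]<zr[1]);q=X[m]
    r=cv2.minAreaRect(q[:,:2].astype(np.float32));print(name,m.sum(),q.mean(0).round(1),r)
box=lambda x0,y0,x1,y1:np.pad(np.ones((y1-y0,x1-x0),bool),((y0,480-y1),(x0,640-x1)))
rep('traytop',box(205,200,270,285),(4,14))
rep('fin',box(205,200,270,285)&(abs(H-108)<10)&(S>120),(45,75))
rep('reader',box(390,175,535,280),(34,46))
rep('bar',box(390,175,535,280)&(abs(H-108)<10)&(S>120),(60,90))
rep('ring',box(390,175,535,280)&(abs(H-90)<8)&(S>120),(20,60))
rep('jar',box(315,310,355,350),(50,70));rep('stand',box(365,300,415,350),(10,80))
rep('rack',box(295,120,390,175),(15,50)); rep('big',box(280,195,365,305),(4,100))
E
```

```text
tray 6
reader 5
(238, 243) [542.9 215.2  29. ]
(437, 215) [ 596.  -168.4   65.9]
(491, 236) [ 560.9 -279.2   41.8]
(337, 332) [375.2  19.1  58.5]
(392, 327) [385.8 -81.3  66.2]
(344, 148) [740.6   8.3  28.4]
(325, 245) [534.2  43.3  77.2]
(320, 400) [241.3  49.7  -1. ]
(230, 255) [521.3 234.7   8.3]
traytop 2071 [543.  221.1   8.5] ((548.4801635742188, 218.35061645507812), (142.91619873046875, 131.8516082763672), 7.343893051147461)
fin 139 [545.9 220.3  55.3] ((546.4191284179688, 221.25103759765625), (13.443756103515625, 32.74397277832031), 84.83064270019531)
reader 5604 [ 577.4 -231.9   39.6] ((580.891845703125, -228.02578735351562), (221.55441284179688, 112.07574462890625), 70.11946868896484)
bar 113 [ 601.5 -165.6   72.4] ((601.1489868164062, -168.95187377929688), (37.68840026855469, 10.595438003540039), 53.815269470214844)
ring 352 [ 561.8 -279.2   40.6] ((562.2228393554688, -279.4587707519531), (60.60821533203125, 60.0817985534668), 24.867544174194336)
jar 317 [374.1  18.7  59.1] ((374.2470397949219, 18.12138557434082), (34.76530456542969, 35.0780029296875), 0.7086673378944397)
stand 264 [383.3 -85.4  58.5] ((382.9187927246094, -86.66584777832031), (29.55289077758789, 30.042333602905273), 89.93738555908203)
rack 2283 [741.7   8.6  28.1] ((743.904296875, 8.303779602050781), (148.53311157226562, 66.47640228271484), 86.37361145019531)
big 4701 [534.6  41.5  15.5] ((542.9126586914062, 53.19947052001953), (152.31373596191406, 206.21490478515625), 89.38229370117188)
```

View pics/z_tray.png

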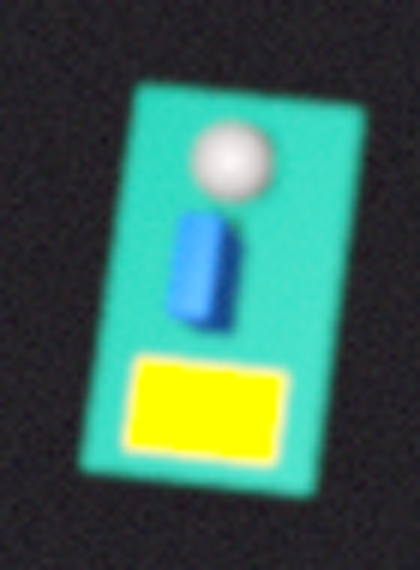

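View pics/z_reader.png

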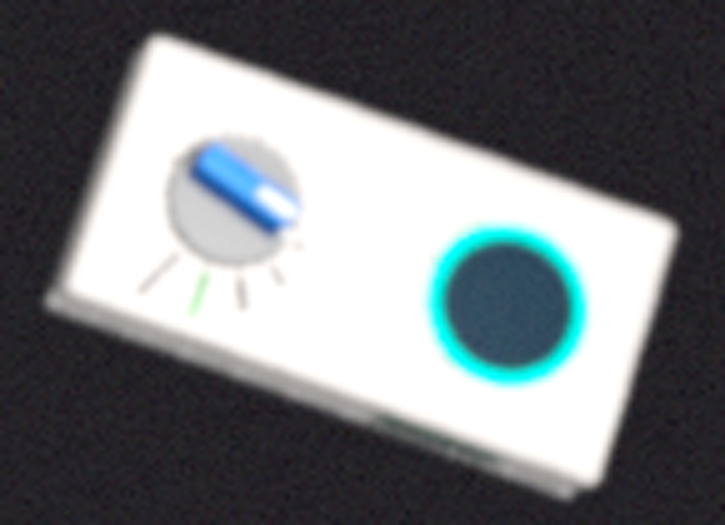

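```bash
python3 - <<'E'
from h import *
d=pickle.load(open("d0.pkl","rb"))
im,dp,c=d["top"]
t=np.array([(140,85),(367,105),(315,495),(80,470)])/6+[200,195]-0.4
T=plane(c,t,9)[:,:2];print(T.round(1),T.mean(0))
ax=(T[0]+T[1]-T[2]-T[3])/2;print('tray len',np.hypot(*ax),'ang',np.degrees(np.arctan2(ax[1],ax[0])))
lat=(T[0]+T[3]-T[1]-T[2])/2;print(np.hypot(*lat),np.degrees(np.arctan2(lat[1],lat[0]))-90)
r=np.array([(155,38),(680,225),(600,485),(65,290)])/5+[390,175]-.4
R=plane(c,r,40)[:,:2];print(R.round(1),R.mean(0))
y=(R[0]+R[3]-R[1]-R[2])/2;x=(R[0]+R[1]-R[2]-R[3])/2
print(np.hypot(*y),np.degrees(np.arctan2(y[1],y[0]))-90,np.hypot(*x),np.degrees(np.arctan2(x[1],x[0])))
for k in [0]:
    w=plane(c,[(507/5+390-.4,305/5+175-.4)],40)[0];b=plane(c,[(245/5+390-.4,186/5+175-.4)],76)[0]
    print('win',w,'bar',b)
    a=(w[:2]-b[:2]);print(np.hypot(*a),np.degrees(np.arctan2(-a[1],-a[0]))-90)
p=plane(c,np.array([(205,155),(290,212)])/5+[390,175],76)[:,:2];v=p[1]-p[0];print('pointer',np.degrees(np.arctan2(v[1],v[0])),np.hypot(*v))
f=plane(c,np.array([(189,212),(224,215),(207,323),(170,312)])/6+[200,195]-.4,57)[:,:2];print('fin',f.mean(0))
bl=plane(c,np.array([(231,160)])/6+[200,195]-.4,19);print('ball',bl)
# side checks
im2,dp2,c2=d["side"]
m=c2
for nm,X in dict(fin=[*T.mean(0),50],win=[*w[:2],40],bar=[*b[:2],70]).items(): print(nm,proj(c2,[X]))
cv2.imwrite("pics/side_a.png",cv2.resize(im2[170:370,230:410,::-1],None,fx=3,fy=3,interpolation=cv2.INTER_CUBIC))
E
```

```text
[[615.9 253.6]
 [609.8 175.6]
 [477.6 188.2]
 [484.7 267.4]] [547.0081205  221.20792757]
tray len 132.3594121196377 ang -5.725095241473208
78.80754292912741 -4.811545573320771
[[ 667.4 -143.6]
 [ 594.9 -350.8]
 [ 492.  -313.7]
 [ 565.7 -106.5]] [ 580.00696846 -228.64743626]
219.74486048567505 -19.43274820531103 108.8437825884722 -19.943692927149588
win [ 562.0409251  -279.84472252   40.        ] bar [ 600.0075924  -169.19845478   76.        ]
116.9789057426089 -18.93891657276758
pointer -124.16499627929012 38.18278962965052
fin [546.72338716 220.3547569 ]
ball [[588.3648128  219.07093605  19.        ]]
fin [[288.89639143 309.9721116 ]]
win [[366.86978504 195.41727459]]
bar [[336.59889223 199.99853878]]
```

View pics/side_a.png

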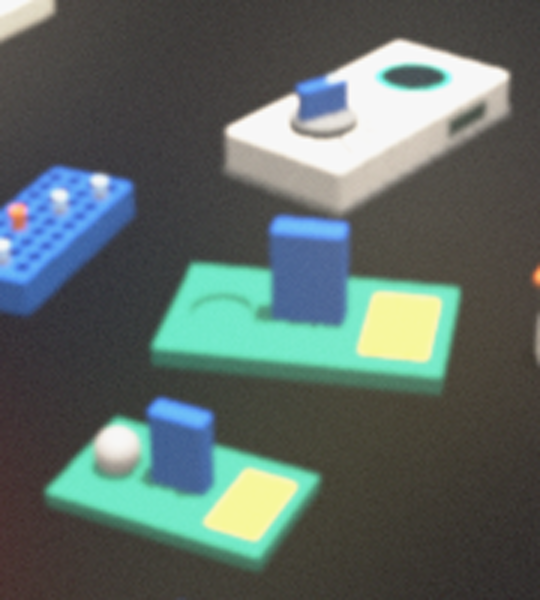

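The side-view projections agree with the fixes. The collar is at about (600,-170.5) with the pointer at roughly -123°, which is setting 1. The window is at (562,-279.6), the reader yaw is about -19.3°, and the fin is at (547,221) with the tray yaw about -5.3°. Next I move to the collar.

step_arm:
  increments:
    - [0.9, -1.1, 0, -0.9, 85]
    - [1.8, -2.2, 0, -1.8, 85]
    - [2.7, -3.3, 0, -2.7, 85]
    - [3.6, -4.4, 0, -3.6, 70]
    - [4.5, -5.5, 0, -4.5, 60]

```text
time: 0.6
tool_pos: [299.1, 462.5, 404.3]
tcp_rot: [-1.12, -2.935, 0.001]
wrist_force: [0.6, 0.1, 0.9]
opening: 60.2
```

step_arm:
  increments:
    - [0.9, -1.1, 0, -0.9, 60]
    - [1.8, -2.2, 0, -1.8, 60]
    - [2.7, -3.3, 0, -2.7, 60]
    - [3.6, -4.4, 0, -3.6, 60]
    - [4.5, -5.5, 0, -4.5, 60]

```text
time: 1.1
tool_pos: [433.9, 297.6, 404.5]
tcp_rot: [-1.774, -2.593, 0.0]
wrist_force: [0.3, -0.2, 0.3]
opening: 60.2
```

step_arm:
  increments:
    - [0.5, -1.4, 0, -0.9, 60]
    - [1.0, -2.8, 0, -1.8, 60]
    - [1.5, -4.2, 0, -2.7, 60]
    - [2.0, -5.6, 0, -3.6, 60]
    - [2.5, -7, 0, -4.5, 60]

```text
time: 1.6
tool_pos: [508.3, 87.3, 404.5]
tcp_rot: [-2.33, -2.107, 0.0]
wrist_force: [-0.2, -0.5, -0.6]
opening: 59.7
```

step_arm:
  increments:
    - [0.5, -1.4, 0, -0.9, 60]
    - [1.0, -2.8, 0, -1.8, 60]
    - [1.5, -4.2, -0.5, -2.7, 60]
    - [2.0, -5.6, -1, -3.6, 60]
    - [2.5, -7, -1.5, -4.4, 60]

```text
time: 2.1
tool_pos: [583.4, -122.3, 359.2]
tcp_rot: [-2.749, -1.52, -0.001]
wrist_force: [0.9, -0.0, -0.7]
opening: 60.1
```

step_arm:
  increments:
    - [0.3, -0.8, -0.6, 0, 60]
    - [0.56, -1.66, -1.2, 0, 60]
    - [0.56, -1.66, -2.2, 0, 60]
    - [0.56, -1.66, -2.8, 0, 60]
    - [0.56, -1.66, -2.8, 0, 60]

```text
time: 2.6
tool_pos: [598.7, -170.2, 272.2]
tcp_rot: [-2.744, -1.522, 0.008]
wrist_force: [-0.7, 0.7, -0.1]
opening: 60.0
```

```bash
python3 - <<'E'
from h import *
from bench import ctrl
for n in("top","side"):
    im,dp=ctrl.get_image(n);c=ctrl.get_calibration(n)
    uv=proj(c,[[600,-170.5,76]])[0].astype(int);print(uv)
    a=im[max(0,uv[1]-70):uv[1]+70,uv[0]-90:uv[0]+90,::-1]
    cv2.imwrite(f"pics/{n}1.png",cv2.resize(a,None,fx=4,fy=4,interpolation=cv2.INTER_CUBIC))
print(ctrl.get_obs()['tool_pos'])
E
```

```text
[439 211]
[336 197]
[ 600.04887438 -170.51568971  275.78433909]
```

View pics/top1.png

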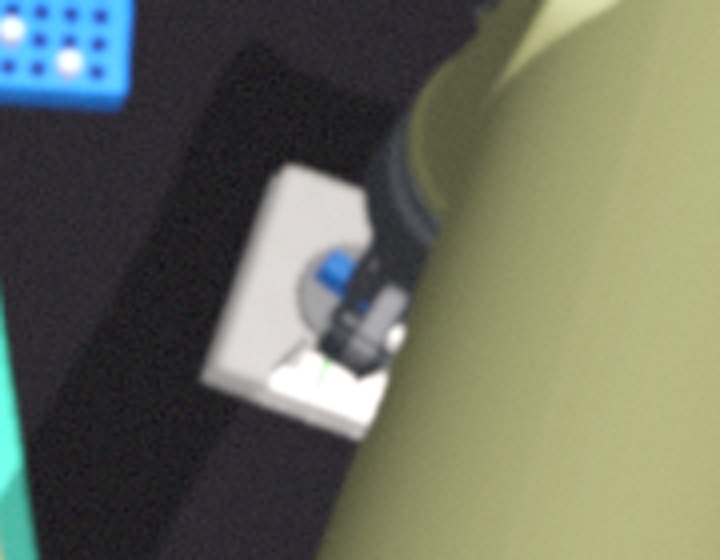

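View pics/side1.png

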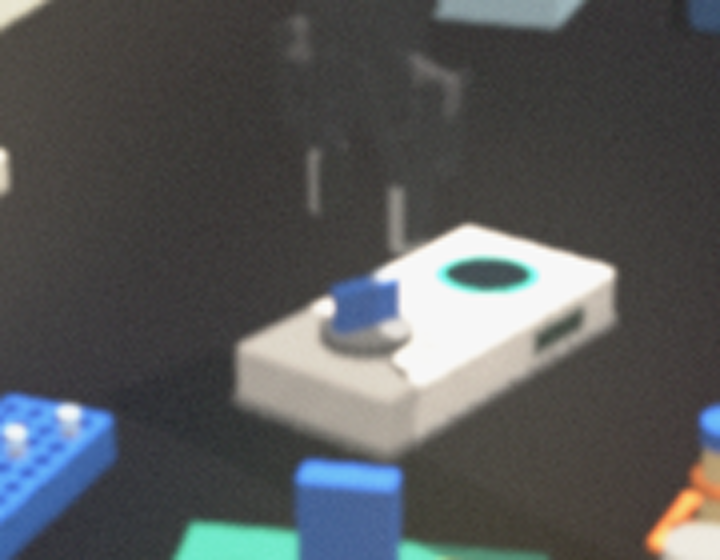

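In the top view the fingers straddle the bar (blue end at about (340,270) in the crop). The side view shows both fingertips above it. Descending and closing lightly.

step_arm:
  increments:
    - [0, 0, -0.7, 0, 60]
    - [0, 0, -1.3, 0, 60]
    - [0, 0, -1.6, 0, 60]
    - [0, 0, -1.6, 0, 60]
    - [0, 0, -1.6, 0, 40]
  squeeze: 30

```text
time: 3.2
tool_pos: [600.5, -170.7, 229.0]
tcp_rot: [2.746, 1.524, 0.002]
wrist_force: [0.8, -0.0, 0.5]
opening: 46.9
```

step_arm:
  increments:
    - [0, 0, 0, 0, 20]
    - [0, 0, 0, 0, 5]
    - [0, 0, 0, 0, 5]
    - [0, 0, 0, 0, 5]
    - [0, 0, 0, 0, 5]

```text
time: 3.7
tool_pos: [599.9, -170.6, 228.7]
tcp_rot: [-2.746, -1.524, -0.0]
wrist_force: [-3.3, 2.0, 6.3]
opening: 11.4
```

step_arm:
  increments:
    - [0, 0, 0, -0.6, 5]
    - [0, 0, 0, -1.3, 5]
    - [0, 0, 0, -2.0, 5]
    - [0, 0, 0, -2.7, 5]
    - [0, 0, 0, -3.4, 5]

```text
time: 4.2
tool_pos: [599.8, -170.6, 228.7]
tcp_rot: [-2.974, -1.009, 0.0]
wrist_force: [-3.3, 2.2, 5.6]
opening: 11.1
```

step_arm:
  increments:
    - [0, 0, 0, -0.7, 5]
    - [0, 0, 0, -1.4, 5]
    - [0, 0, 0, -2.1, 5]
    - [0, 0, 0, -2.8, 5]
    - [0, 0, 0, -3.5, 5]

```text
time: 4.7
tool_pos: [599.8, -170.5, 228.7]
tcp_rot: [-3.108, -0.451, 0.001]
wrist_force: [-4.1, 2.4, 6.1]
opening: 11.1
```

step_arm:
  increments:
    - [0, 0, 0, -0.7, 5]
    - [0, 0, 0, -1.4, 5]
    - [0, 0, 0, -2.1, 5]
    - [0, 0, 0, -2.8, 5]
    - [0, 0, 0, -3.5, 5]

```text
time: 5.2
tool_pos: [599.8, -170.5, 228.7]
tcp_rot: [-3.138, 0.123, 0.001]
wrist_force: [-4.1, 2.8, 7.1]
opening: 11.1
```

step_arm:
  increments:
    - [0, 0, 0, -0.7, 5]
    - [0, 0, 0, -1.4, 5]
    - [0, 0, 0, -2.0, 5]
    - [0, 0, 0, -2.5, 5]
    - [0, 0, 0, -2.5, 5]

```text
time: 5.7
tool_pos: [599.9, -170.4, 228.7]
tcp_rot: [-3.096, 0.529, 0.002]
wrist_force: [-4.1, 1.7, 8.2]
opening: 11.4
```

```bash
python3 - <<'E'
from bench import ctrl
o=ctrl.get_obs();print(o['torque'],o['wrist_force'],o['qpos'],o['opening'])
E
```

```text
[ 0.37542046  0.8804145  -0.04668156] [-4.11147685  1.73419207  8.23272806] [-0.48887036  0.57475245  0.94575546  1.73542104 -0.51717912  1.10405305
 -1.28606645] 11.426288649354738
```

step_arm:
  increments:
    - [0, 0, 0, 0, 40]
    - [0, 0, 0, 0, 60]
    - [0, 0, 0, 0, 60]
    - [0, 0, 0.8, 0, 60]
    - [0, 0, 2, 0, 60]

```text
time: 6.2
tool_pos: [599.2, -170.0, 286.2]
tcp_rot: [3.096, -0.528, -0.007]
wrist_force: [0.7, -0.2, 0.3]
opening: 60.1
```

step_arm:
  increments:
    - [0, 0.5, 1.2, 0, 60]
    - [0, 1.5, 2.2, 0, 60]
    - [-0.2, 3.0, 2.6, 0.5, 60]
    - [-0.4, 4.5, 2.6, 1, 60]
    - [-0.6, 6, 2.6, 1.5, 60]

```text
time: 6.7
tool_pos: [581.8, 10.7, 366.4]
tcp_rot: [-3.128, 0.281, -0.002]
wrist_force: [-0.4, 0.9, 0.9]
opening: 60.1
```

```bash
python3 - <<'E'
from h import *
from bench import ctrl
print(ctrl.get_obs()['tool_pos'])
d={}
for n in("top","side"):
    im,dp=ctrl.get_image(n);c=ctrl.get_calibration(n);d[n]=(im,dp,c)
    uv=proj(c,[[600,-170.5,76]])[0].astype(int)
    a=im[max(0,uv[1]-50):uv[1]+90,uv[0]-90:uv[0]+90,::-1]
    cv2.imwrite(f"pics/{n}2.png",cv2.resize(a,None,fx=4,fy=4,interpolation=cv2.INTER_CUBIC))
    cv2.imwrite(f"pics/{n}2f.png",im[:,:,::-1])
pickle.dump(d,open("d2.pkl","wb"))
E
```

```text
[581.81257305  10.70930954 366.4109371 ]
```

View pics/top2.png

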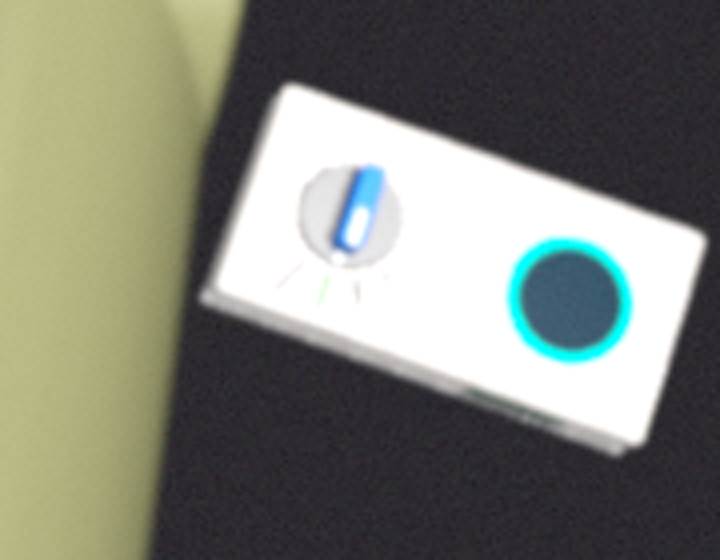

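View pics/side2.png

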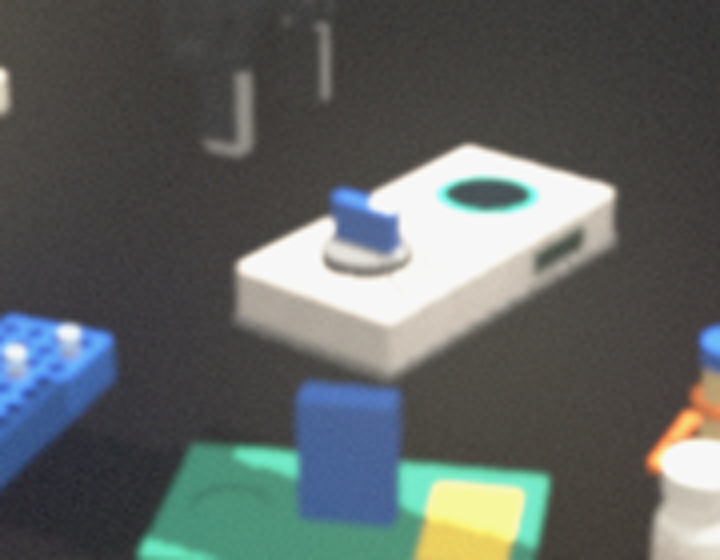

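View pics/top2f.png

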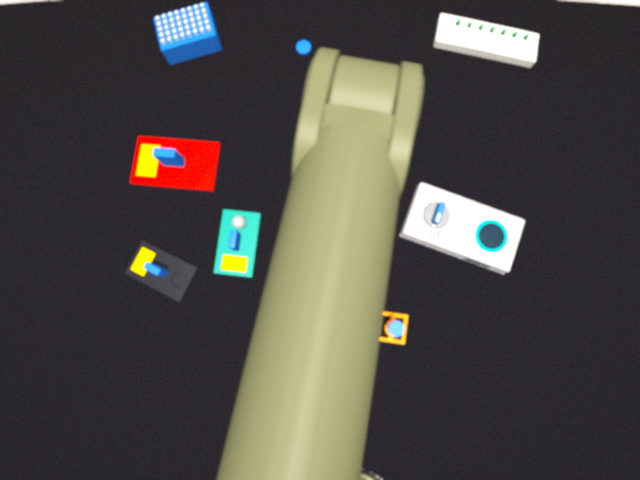

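```bash
python3 - <<'E'
from h import *
d=pickle.load(open("d2.pkl","rb"))
im,dp,c=d["top"]
hsv=cv2.cvtColor(im,cv2.COLOR_RGB2HSV).astype(int)
m=(abs(hsv[...,0]-107)<12)&(hsv[...,1]>90);w=np.zeros_like(m);w[190:235,415:465]=1;m&=w
# hull incl white part: use blue & pca on plane
v,u=np.nonzero(m);q=plane(c,np.c_[u,v],70)[:,:2]
print(len(q),cv2.minAreaRect(q.astype(np.float32)))
uv=proj(c,[[600,-170.5,76]])[0].astype(int)
p=plane(c,np.array([(371,168),(347,252)])/4+[uv[0]-90,uv[1]-50],76)[:,:2];k=p[1]-p[0];print(np.degrees(np.arctan2(k[1],k[0])),np.hypot(*k))
E
```

```text
99 ((599.5018920898438, -170.24497985839844), (13.126737594604492, 42.074031829833984), 70.61854553222656)
162.9607864236794 42.31393271084439
```

The collar bar measures 160.6° against the 160.7° expected for setting 4, and its pointer is at the green mark. Next is the tray.

step_arm:
  increments:
    - [-0.23, 1.4, 0, 0.2, 60]
    - [-0.46, 2.8, 0, 0.4, 60]
    - [-0.7, 4.2, 0, 0.6, 60]
    - [-0.94, 5.6, -0.4, 0.83, 60]
    - [-1.17, 7.05, -1, 0.83, 60]

```text
time: 7.3
tool_pos: [547.2, 221.8, 336.6]
tcp_rot: [-3.136, 0.148, -0.004]
wrist_force: [0.9, 0.2, 1.1]
opening: 60.2
```

step_arm:
  increments:
    - [0, 0, -1, 0, 60]
    - [0, 0, -1.8, 0, 60]
    - [0, 0, -2.4, 0, 60]
    - [0, 0, -2.4, 0, 60]
    - [0, 0, -2.4, 0, 60]

```text
time: 7.8
tool_pos: [547.3, 220.4, 264.1]
tcp_rot: [3.138, -0.148, 0.0]
wrist_force: [-0.1, 0.4, -0.0]
opening: 60.2
```

```bash
python3 - <<'E'
from h import *
from bench import ctrl
print(ctrl.get_obs()['tool_pos'])
n="side"
im,dp=ctrl.get_image(n)
cv2.imwrite(f"pics/{n}3.png",cv2.resize(im[220:380,190:390,::-1],None,fx=4,fy=3.75,interpolation=cv2.INTER_CUBIC))
E
```

```text
[547.30826776 220.38667514 264.05730656]
```

View pics/side3.png

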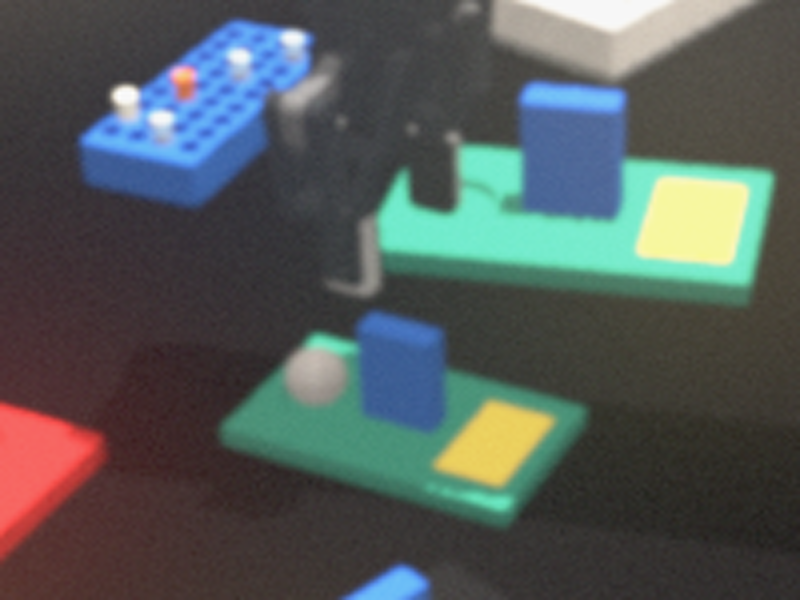

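The fingers hang either side of the fin (top at about (400,325) in the crop) and are clear of the ball at (318,375). Descending.

step_arm:
  increments:
    - [0, 0, -0.6, 0, 60]
    - [0, 0, -1.2, 0, 60]
    - [0, 0, -1.7, 0, 60]
    - [0, 0, -2.1, 0, 60]
    - [0, 0, -2.27, 0, 60]

```text
time: 8.35
tool_pos: [546.5, 220.7, 194.1]
tcp_rot: [3.137, -0.147, -0.003]
wrist_force: [0.3, -0.4, 0.2]
opening: 59.8
```

step_arm:
  increments:
    - [0, 0, 0, 0, 50]
    - [0, 0, 0, 0, 40]
    - [0, 0, 0, 0, 33]
    - [0, 0, 0, 0, 28]
    - [0, 0, 0, 0, 24]

```text
time: 8.85
tool_pos: [547.1, 221.0, 196.1]
tcp_rot: [-3.138, 0.147, -0.001]
wrist_force: [0.5, 0.7, 0.1]
opening: 23.9
```

step_arm:
  increments:
    - [0, 0, 0, 0, 21]
    - [0, 0, 0, 0, 19]
    - [0, 0, 0, 0, 17]
    - [0, 0, 0, 0, 15]
    - [0, 0, 0, 0, 13]

```text
time: 9.35
tool_pos: [547.0, 221.6, 196.0]
tcp_rot: [-3.137, 0.146, -0.001]
wrist_force: [-0.4, 3.1, 2.1]
opening: 13.7
```

step_arm:
  increments:
    - [0, 0, 0, 0, 10]
    - [0, 0, 0, 0, 7]
    - [0, 0, 0, 0, 5]
    - [0, 0, 0, 0, 5]
    - [0, 0, 0, 0, 5]
  squeeze: 60

```text
time: 9.85
tool_pos: [547.0, 221.5, 196.0]
tcp_rot: [-3.137, 0.146, -0.001]
wrist_force: [-1.0, 4.5, 5.5]
opening: 13.5
```

```bash
python3 - <<'E'
from h import *
from bench import ctrl
o=ctrl.get_obs();print(o['tool_pos'],o['wrist_force'],o['opening'])
n="side"
im,dp=ctrl.get_image(n)
cv2.imwrite(f"pics/{n}4.png",cv2.resize(im[220:380,190:390,::-1],None,fx=4,fy=3.75,interpolation=cv2.INTER_CUBIC))
E
```

```text
[547.04489564 221.54014183 195.9954718 ] [-1.01744262  4.48454807  5.46434634] 13.468251464380876
```

View pics/side4.png

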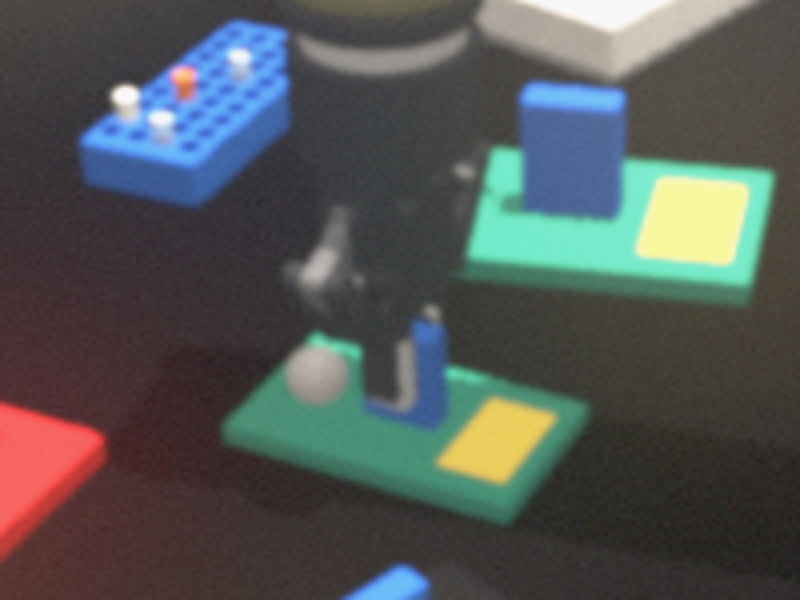

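Pinched, with the opening at 13.5 mm on the 14 mm fin and the ball still in its pocket. Lifting gently.

step_arm:
  increments:
    - [0, 0, 0.03, 0, 5]
    - [0, 0, 0.1, 0, 5]
    - [0, 0, 0.22, 0, 5]
    - [0, 0, 0.38, 0, 5]
    - [0, 0, 0.56, 0, 5]
  squeeze: 80

```text
time: 10.4
tool_pos: [546.8, 220.3, 212.5]
tcp_rot: [3.137, -0.148, -0.001]
wrist_force: [-0.3, 0.3, -2.8]
opening: 13.2
```

step_arm:
  increments:
    - [0, 0, 0.2, 0, 5]
    - [0, 0, 0.42, 0, 5]
    - [0, 0, 0.64, 0, 5]
    - [0, 0, 0.86, 0, 5]
    - [0, 0, 1.1, 0, 5]

```text
time: 10.9
tool_pos: [546.9, 220.9, 246.1]
tcp_rot: [-3.138, 0.147, 0.0]
wrist_force: [0.3, 0.3, -3.3]
opening: 13.5
```

step_arm:
  increments:
    - [0, 0, 0.25, 0, 5]
    - [0, 0, 0.5, 0, 5]
    - [0, 0, 0.75, 0, 5]
    - [0, 0, 1.0, 0, 5]
    - [0, 0, 1.25, 0, 5]

```text
time: 11.4
tool_pos: [546.9, 220.9, 283.6]
tcp_rot: [3.138, -0.147, -0.0]
wrist_force: [-0.4, 0.4, -3.4]
opening: 13.1
```

step_arm:
  increments:
    - [0, 0, 0.25, 0, 5]
    - [0, 0, 0.5, 0, 5]
    - [0, 0, 0.75, 0, 5]
    - [0, 0, 0.95, 0, 5]
    - [0, 0, 1.09, 0, 5]

```text
time: 11.9
tool_pos: [547.0, 220.9, 316.3]
tcp_rot: [-3.138, 0.147, -0.001]
wrist_force: [0.1, 0.3, -3.4]
opening: 12.9
```

```bash
python3 - <<'E'
from h import *
from bench import ctrl
o=ctrl.get_obs();print(o['tool_pos'],o['wrist_force'],o['opening'])
n="side"
im,dp=ctrl.get_image(n)
cv2.imwrite(f"pics/{n}5.png",cv2.resize(im[160:360,170:410,::-1],None,fx=3,fy=3,interpolation=cv2.INTER_CUBIC))
E
```

```text
[547.00302467 220.88467389 316.30487752] [ 0.08840366  0.29822938 -3.43226115] 12.8914944140807
```

View pics/side5.png

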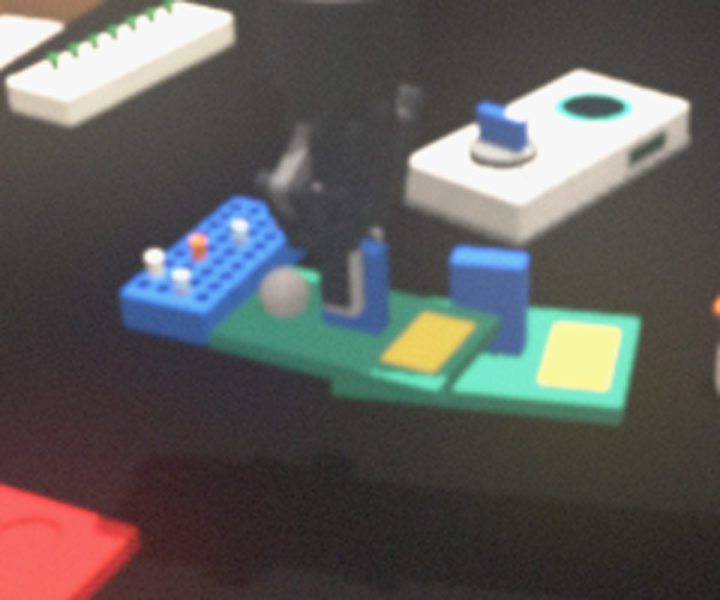

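Lifted level with the ball in place, underside about 120 mm. Carrying smoothly to the reader.

step_arm:
  increments:
    - [0, -0.1, 0, 0, 5]
    - [-0.02, -0.3, 0, 0, 5]
    - [-0.03, -0.6, 0, 0, 5]
    - [-0.05, -1.0, 0, 0, 5]
    - [-0.08, -1.5, 0, 0, 5]

```text
time: 12.45
tool_pos: [544.4, 174.7, 315.5]
tcp_rot: [3.138, -0.147, -0.0]
wrist_force: [-0.2, -0.6, -2.7]
opening: 13.2
```

step_arm:
  increments:
    - [-0.03, -0.6, 0, 0, 5]
    - [-0.07, -1.3, 0, 0, 5]
    - [-0.11, -2.0, 0, 0, 5]
    - [-0.14, -2.7, 0, 0, 5]
    - [-0.18, -3.4, 0, 0, 5]

```text
time: 12.95
tool_pos: [538.8, 71.3, 315.7]
tcp_rot: [-3.138, 0.149, -0.0]
wrist_force: [-0.3, 0.0, -3.5]
opening: 13.3
```

step_arm:
  increments:
    - [-0.04, -0.7, 0, 0, 5]
    - [-0.08, -1.4, 0, 0, 5]
    - [-0.11, -2.1, 0, 0, 5]
    - [-0.15, -2.8, 0, 0, 5]
    - [-0.19, -3.5, 0, 0, 5]

```text
time: 13.45
tool_pos: [532.8, -33.6, 315.7]
tcp_rot: [-3.138, 0.149, -0.0]
wrist_force: [0.3, -0.4, -3.1]
opening: 13.2
```

step_arm:
  increments:
    - [-0.04, -0.7, 0, 0, 5]
    - [-0.08, -1.4, 0, 0, 5]
    - [-0.11, -2.1, 0, 0, 5]
    - [-0.15, -2.8, 0, 0, 5]
    - [-0.19, -3.5, 0, 0, 5]

```text
time: 13.95
tool_pos: [526.8, -138.5, 315.8]
tcp_rot: [-3.138, 0.149, -0.0]
wrist_force: [0.7, -0.1, -2.4]
opening: 13.2
```

step_arm:
  increments:
    - [-0.04, -0.7, 0, 0, 5]
    - [-0.08, -1.4, 0, 0, 5]
    - [-0.11, -2.1, 0, 0, 5]
    - [-0.14, -2.7, 0, 0, 5]
    - [-0.17, -3.2, 0, 0, 5]

```text
time: 14.45
tool_pos: [521.3, -234.8, 315.9]
tcp_rot: [3.137, -0.15, 0.0]
wrist_force: [0.3, 0.4, -3.1]
opening: 13.0
```

step_arm:
  increments:
    - [-0.02, -0.45, 0, 0, 5]
    - [-0.04, -0.8, 0, 0, 5]
    - [-0.06, -1.1, 0, 0, 5]
    - [-0.07, -1.32, 0, 0, 5]
    - [-0.08, -1.47, 0, 0, 5]

```text
time: 14.95
tool_pos: [520.1, -276.8, 315.7]
tcp_rot: [3.138, -0.147, -0.0]
wrist_force: [0.1, 0.5, -2.9]
opening: 13.1
```

step_arm:
  increments:
    - [0, 0, 0, 0, 5]
    - [0, 0, 0, 0, 5]
    - [0, 0, 0, 0, 5]
    - [0, 0, 0, 0, 5]
    - [0, 0, 0, 0, 5]

```text
time: 15.45
tool_pos: [520.4, -275.8, 315.7]
tcp_rot: [-3.138, 0.146, -0.0]
wrist_force: [0.1, -0.5, -3.6]
opening: 13.0
```

```bash
python3 - <<'E'
from h import *
from bench import ctrl
o=ctrl.get_obs();print(o['tool_pos'],o['tcp_rot'],o['wrist_force'],o['opening'])
d={}
for n in("top","side"):
    im,dp=ctrl.get_image(n);c=ctrl.get_calibration(n);d[n]=(im,dp,c)
    uv=proj(c,[[562,-279.6,120]])[0].astype(int)
    x0,y0=min(uv[0]-90,460),max(0,uv[1]-70);print(n,x0,y0,proj(c,[[562,-279.6,139]]))
    cv2.imwrite(f"pics/{n}6.png",cv2.resize(im[y0:y0+150,x0:x0+180,::-1],None,fx=4,fy=4,interpolation=cv2.INTER_CUBIC))
pickle.dump(d,open("d6.pkl","wb"))
E
```

```text
[ 520.38235198 -275.84315533  315.6617169 ] [-3.13810181e+00  1.45857775e-01 -3.14128297e-05] [ 0.05875954 -0.45205779 -3.55388538] 13.016818932103146
top 416 158 [[510.29106949 226.39558676]]
side 277 93 [[367.97395207 155.78125538]]
```

View pics/top6.png

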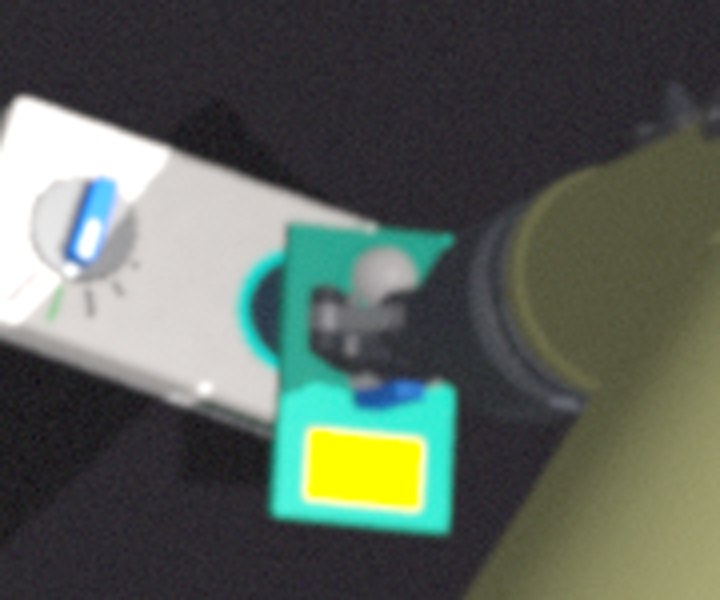

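View pics/side6.png

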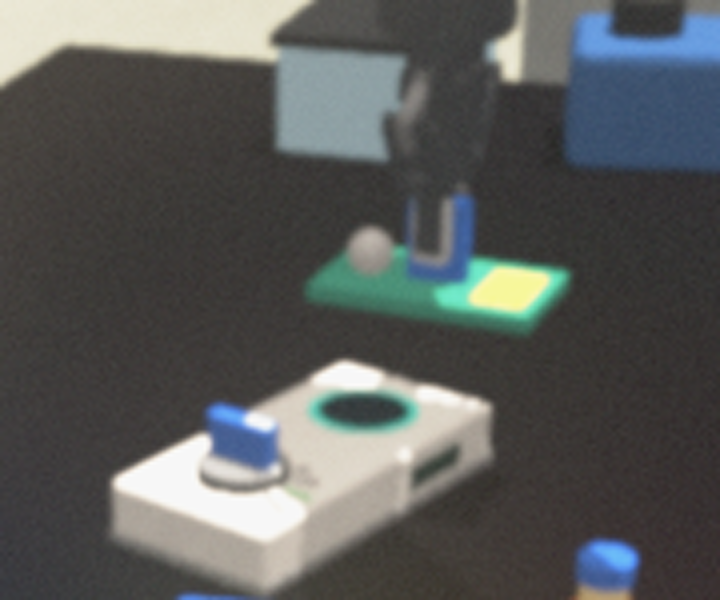

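```bash
python3 - <<'E'
from h import *
from bench import ctrl
d=pickle.load(open("d6.pkl","rb"))
im,dp,c=d["top"];cs=d["side"][2]
def tri(a,b):
    P=[np.c_[q['R'],q['t']] for q in(c,cs)]
    X=cv2.triangulatePoints(P[0],P[1],ray(c,[a])[0,:2],ray(cs,[b])[0,:2]);return X[:3,0]/X[3,0]
print('ball tri',tri((384.5/4+416-.4,275/4+158-.4),(370/4+277-.4,250/4+93-.4)))
print('ball top z139',plane(c,[(512-.3,226.8-.4)],139),'side',plane(cs,[(369.5-.4,155.5-.4)],139))
print('win side',plane(cs,[(363/4+277-.4,411/4+93-.4)],40))
# tray corners z=129 (top)
t=np.array([(290,224),(453,235),(449,533),(271,516)])/4+[416,158]-.4
print(plane(c,t,129).round(1))
E
```

```text
ball tri [ 560.98308049 -281.88538692  140.08666027]
ball top z139 [[ 562.02786633 -282.11005867  139.        ]] side [[ 560.81931344 -284.77733145  139.        ]]
win side [[ 561.07075971 -280.58409873   40.        ]]
[[ 586.3 -244.7  129. ]
 [ 582.5 -318.3  129. ]
 [ 450.9 -309.6  129. ]
 [ 457.7 -231.4  129. ]]
```

step_arm:
  increments:
    - [0, 0.02, 0, 0, 5]
    - [0, 0.05, 0, 0, 5]
    - [0, 0.07, 0, 0, 5]
    - [0, 0.07, 0, 0, 5]
    - [0, 0.07, 0, 0, 5]

```text
time: 16.05
tool_pos: [520.2, -274.1, 315.6]
tcp_rot: [3.138, -0.147, -0.0]
wrist_force: [0.2, 0.0, -2.4]
opening: 13.1
```

step_arm:
  increments:
    - [0, 0, 0, 0, 5]
    - [0, 0, 0, 0, 5]
    - [0, 0, 0, 0, 5]
    - [0, 0, 0, 0, 5]
    - [0, 0, 0, 0, 5]

```text
time: 16.55
tool_pos: [520.2, -274.1, 315.7]
tcp_rot: [3.138, -0.147, 0.0]
wrist_force: [-0.2, -0.3, -2.8]
opening: 13.1
```

```bash
python3 - <<'E'
from h import *
from bench import ctrl
o=ctrl.get_obs();print(o['tool_pos'],o['wrist_force'],o['opening'])
ims=[ctrl.get_image(n)[0] for n in("top","side")]
cv2.imwrite("pics/f7.png",cv2.resize(np.hstack(ims)[:,:,::-1],(800,300)))
cv2.imwrite("pics/s7.png",ims[1][:,:,::-1])
E
```

```text
[ 520.22034895 -274.13933275  315.67579412] [-0.22668416 -0.27145278 -2.76529586] 13.138109261241489
```

View pics/f7.png

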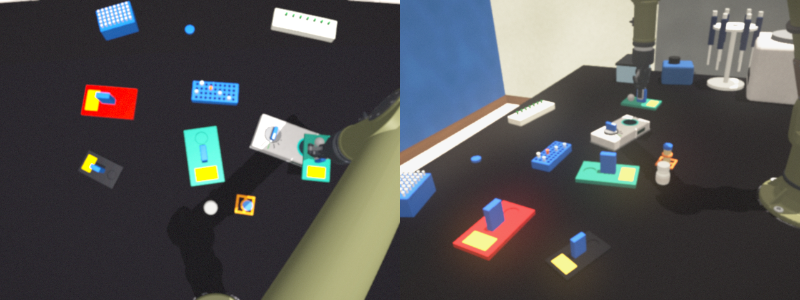

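View pics/s7.png

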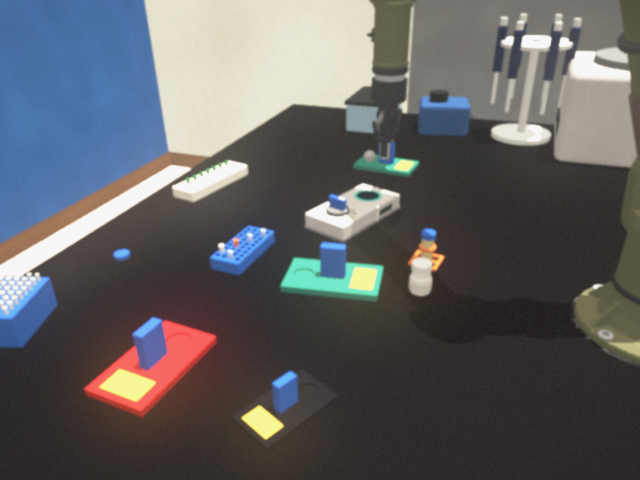

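The final pictures show the tray held level above the window, with the ball in its pocket at about (368,156) in the side view. The jar, rack and stand have not moved. Handing in.

```bash
python3 -c "
from bench import ctrl
print(ctrl.close_job())"
```

```text
the job is handed in; nothing more can be done
None
```

I handed the job in at about 16.7 s with the collar on 4 and the tray held level in the gripper above the reader; the hand-in gives no verdict.

- **Collar:** I turned it clockwise from 1 to 4. The bar measured 160.6° against 160.7° expected, with the white pointer at the green mark.
- **Tray:** I took the small teal tray by its fin, lifted it and carried it slowly. It hangs about 80 mm above the glass, and the ball stayed in its pocket.
- **Ball position:** Before the last 2 mm nudge, the ball measured about (561, -282) and the window about (562, -280). I did not triangulate it again after the nudge. The two cameras disagreed by about 2–3 mm, so the final offset should be a few mm at most.
- **Everything else:** The last pictures show the jar, rack and stand where they started. The wrist force of about 2.8 N is close to the weight of the tray and ball, so nothing else is being touched.

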